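# Dock the scraper and snap its keeper cap on

## Robot

A 7-joint arm with a two-finger parallel gripper is mounted at the origin on a cart in front of the work surface, level with it; the furniture and walls round the work are solid. World frame = base frame: x ahead of the robot, y to its left, z up, the work surface at z = 0. Lengths are in m, angles in rad, forces in N, time in s.
With the tool pointing down it reaches from about 0.425 to 0.925 m from the base axis. Payload 6.8 kg.
Tool frame: the origin (TCP) lies at the very end of the fingers, on their centre line; the grasp point (between the pads) lies 19 mm behind it; z points along the fingers, y is the line along which they close (so a half turn about z gives the same grasp; the last joint's range is limited). The gripper opens to 85 mm and grips with 20 to 120 N. Pads are 22 mm wide; open, the fingers measure 114 mm over their backs; the gripper's body (76 mm by 85 mm) begins 54 mm behind the grasp point. The pads swing forward as they close: fully open they stand 13 mm farther back than shut.
Start: joints at [-1.446, 0.477, 0.022, 1.555, -0.011, 1.109, -0.083], TCP at [0.156, 0.657, 0.231] pointing down, gripper open.
Joint ranges: [-2.96, 2.96], [-0.34, 2.1], [-1.41, 1.46], [0.24, 2.44], [-1.37, 4.51], [0.17, 1.92], [-2.96, 2.96]. Speed limits (rad/s): [2.39, 2.39, 3.14, 3.14, 3.14, 3.14, 3.14].

## Interface

Orientations are given as a unit quaternion [w, x, y, z].
In Python, from station import bot gives the robot as it stands. The module is installed in compiled form; this text tells all that it offers.
- The arm moves only by the shell command python3 -m jog 'ROWS' [OPENING] [FORCE]. ROWS is JSON, a list of rows, each a list of 4 numbers: the shift along the tool's x, y, z in cm, then the turn about the tool's z in rad. In form: [[x, y, z, spin], ...]. A call has 1 to 20 rows; each row is the pose to reach, as a shift and turn from the pose commanded when the call began, along the tool's axes at that moment; what a row does not reach only later rows make up. A row lasts 1/12 s, in which the tool goes at most 41.7 mm and 7.16 degrees, less where a joint would pass 70% of its speed; a pose out of reach is approached as far as the arm can. A call with a gripper value outside its range is refused whole. OPENING is the closure, from -1 (fully open) to 1 (shut), set as the call begins (- or left out, the last holds). The fingers move at their own pace and stop on an object; FORCE is the grip in N (left out, the last holds). Time passes only in rows, so rows that repeat a pose let the fingers close. It gives the time, the measured TCP pose, the force, the opening and the grip force at its end, in the units of the state.
- bot.get_obs(): the state, without advancing time (a new reading comes with each control period).
- bot.read_camera(name): name is "scene" or "top" or "wrist"; returns a dict with "pixels" (400x640x3 uint8, red, green, blue), "depth" (400x640 float32, m along the optical axis (not along the pixel's ray), 0 where there is no reading), "fovy" (degrees; the focal length in pixels is half the picture's height over the tangent of half this angle, whatever the lens; pixels are square), "cx", "cy" (the principal point, pixels), "pose" (4x4, takes a point from camera to world coordinates). Camera axes: x right, y down, z forward; pixel columns grow to the right and rows downward; lengths in m; the calibration is good to about 2 mm. The wrist camera is an equidistant fisheye: a pixel r from the principal point sees the ray r / f radians off the axis. A picture is of the moment at which its call begins.
- bot.hand_in(): hands the job in; it is judged then, once.
The state is a dict: "t": time; "q": joint angles; "joint_vel": joint speeds; "joint_torque": joint torques, N m; "eef_pos": TCP position; "tool_rot": TCP orientation; "contact_force": force on the tool from outside, world axes, zero at the start; "torque": the same for the moment, N m; "gripper_width": opening from 0.0 (shut) to 1.0 (fully open); "grasp_force": force on a finger pad.
Only numpy, scipy, OpenCV 4.12 (cv2) and the standard library are available. Lean on these libraries where they do the work, as an engineer would, in place of code of your own. Each camera call takes 0.05 s, during which the arm holds its last target. There are 200 camera calls.

## Task

Put the pigment scraper away in its dock: slide its blade flat, edgewise, under the bridge until it is fully home against the stop, and let go of it. Then press the snap cap down onto the stud behind the blade until it clicks fully home, keep pressing firmly with the fingers after the click, and finish like that: still bearing down on the seated cap, not letting go or lifting. Leave the water pot, the glass muller and the tape roll where they stand.

Things in the scene. Friction and masses are not known exactly. Their poses are not given: they have to be found in the camera images.
- scraper: Pigment scraper, 150 g, flat on the bench: steel blade 100 (x) x 56 (y) x 4 mm with an upright dark wooden grip in its middle, 34 (x) x 14 (y) mm, up to 48 mm above the underside. Origin: centre of the blade's underside, below the grip; z up, x along the blade. Both ends are alike: either may go in first. Take the grip across its 14 mm.
- cap: Round black plastic snap cap, 50 g, mouth down on the bench, any yaw. Ribbed skirt 44 mm diameter, 0 to 20 mm high; above its flat shoulder a solid grip 26 mm diameter, 20 to 40 mm high. Mouth 21 mm wide (lip 4 mm tall), wider inside, ceiling 16 mm above the mouth. Origin: centre of the mouth, z up. Fingertips on the grip just above the shoulder can push on the shoulder.
- dock: Dock, fixed: wooden base plate 6 mm thick, x -88 to 80, y -72 to 42 mm in its frame. Origin on the bench, on the slot's centre line; x is the way the scraper slides in, z up. The scraper is home with its origin at (16, 0, 6) mm here, blade against the stop at x = 66; the cap's skirt has room behind the blade only if the scraper's origin is past x = 9 mm.
- slot_mouth (a point): Middle of the slot's mouth, at (36, 0, 10) mm in the dock's frame. The slot lies on the base plate under a low metal bridge (x 36 to 78 mm, top 21 mm above the bench): 60 mm wide, 8 mm tall (z 6 to 14), 30 mm deep to the stop, with flared cheeks before it from x = 22 mm.
- stud_top (a point): Centre of the stud's top, at (-63, -44, 23) mm in the dock's frame. Steel post 18 mm diameter, 17 mm tall on the base plate, top tapered; four spring balls stand 3 mm out of its side. Cap origin 4 mm below this point: lip meets the balls; passing them takes about 9 N, then the force drops and the cap snaps home: origin 16 mm below this point, 7 mm above the bench.
- stud_crown: Tapered top 3 mm of the stud, on which the cap's ceiling rests when it is home. Origin 3 mm below the stud's top, on its axis.
- water_pot: Bystander: round grey-green water pot, 69 mm diameter, 54 mm tall. Origin: centre of its underside.
- glass_muller: Bystander: glass muller with a ball grip, 61 mm diameter, 80 mm tall. Origin: centre of its underside.
- tape_roll: Bystander: roll of tape lying flat, 69 mm diameter, 18 mm tall. Origin: centre of its underside.
There are look-alikes about, which are no part of the job. Of the things like the cap, leave any that is purple; of the rest the smaller one is meant.

How it is judged:
On the way, in this order (a step that is already met when the one before it is completed fails the run):
1. the scraper is fully home in the slot and let go (x of scraper in the frame of dock above 0.009 m and y of scraper in the frame of dock between -0.005 and 0.005 m and z of scraper in the frame of dock between 0.003 and 0.011 m and angle between the x axis of scraper and the x axis of dock, either way round below 0.1 rad and angle between scraper's own z axis and vertical below 0.08 rad and contact force between the fingers and scraper below 0.1 N), for 0.2 s.
2. the cap is snapped fully home on the stud and kept pressed after the click (z of cap in the frame of dock between 0.004 and 0.0088 m and horizontal distance between cap and stud_top below 0.003 m and angle between cap's own z axis and vertical below 0.1 rad and contact force between cap and stud_crown above 4 N and contact force between the fingers and cap above 2 N), for 0.5 s.
At the end, for the whole second after the job is handed in: Scraper flat in the slot, within 7 mm of the stop, 5 mm of the centre line and 0.1 rad, untouched; cap on the stud within 3 mm and 0.1 rad, underside below 8.8 mm over the bench (home 7); fingers on the cap press it on the stud's top with over 4 N (all of step 1 and all of step 2); the arm keeps its last pose, push and grip.
It fails at once if the water pot is moved by more than 3 cm or tipped (distance of water_pot from where it was at the start of the episode above 0.03 m or angle between water_pot's own z axis and vertical above 0.5 rad).
It fails at once if the glass muller is moved by more than 3 cm or tipped (distance of glass_muller from where it was at the start of the episode above 0.03 m or angle between glass_muller's own z axis and vertical above 0.5 rad).
It fails at once if the tape roll is moved by more than 3 cm or tipped (distance of tape_roll from where it was at the start of the episode above 0.03 m or angle between tape_roll's own z axis and vertical above 0.5 rad).
It also fails if it takes over 64 s, if anything falls off the work surface, if the arm or the gripper's body presses on something with over 40 N, if the wrist force passes 120 N, or if a joint passes its speed limit or range.

## Working session

There is one attempt and no reset: what is moved stays moved. The work goes in short steps, Python scripts to look and compute and a shell command to move; the robot and the scene stay as the last step left them, time stands still between calls to the robot, and variables do not carry over. Pictures are saved under pics/ and viewed, at most 10 in all, crops included, and the job is handed in when it is done.

```bash
mkdir -p pics; cat > h.py <<'E'
from station import bot
import numpy as np, cv2
def save(n,im): cv2.imwrite('pics/'+n,cv2.cvtColor(np.ascontiguousarray(im),cv2.COLOR_RGB2BGR))
def world(c):
    "per-pixel world points from depth (pinhole)"
    h,w=c['depth'].shape; f=h/2/np.tan(np.radians(c['fovy'])/2)
    u,v=np.meshgrid(np.arange(w),np.arange(h)); d=c['depth']
    P=np.stack([(u-c['cx'])/f*d,(v-c['cy'])/f*d,d,np.ones_like(d)],-1)
    return (P@c['pose'].T)[...,:3]
def ray(c,u,v,z):
    "pixel -> point on plane z"
    f=c['depth'].shape[0]/2/np.tan(np.radians(c['fovy'])/2)
    d=c['pose'][:3,:3]@np.array([(u-c['cx'])/f,(v-c['cy'])/f,1]); o=c['pose'][:3,3]
    return o+d*(z-o[2])/d[2]
E
python3 - <<'E'
from h import *
o=bot.get_obs(); print({k:np.round(v,3) for k,v in o.items()})
for n in('top','scene'):
    c=bot.read_camera(n); save(n+'0.png',c['pixels']); np.savez(n+'0.npz',**c); print(n,c['fovy'],c['cx'],c['cy'],c['pose'].round(3).tolist())
E
```

```text
{'t': np.float64(0.0), 'q': array([-1.446,  0.478,  0.022,  1.556, -0.012,  1.109, -0.083]), 'joint_vel': array([-0.001, -0.001, -0.001, -0.   , -0.   , -0.001,  0.001]), 'joint_torque': array([ 1.0000e-03, -5.9646e+01,  1.6080e+00, -2.8120e+01,  1.2000e-02,
        9.0000e-03,  0.0000e+00]), 'eef_pos': array([0.156, 0.656, 0.23 ]), 'tool_rot': array([-0.   ,  0.116,  0.993, -0.001]), 'contact_force': array([-0.232,  0.299, -0.304]), 'torque': array([-0.004, -0.014, -0.003]), 'grasp_force': np.float64(0.0), 'gripper_width': np.float64(0.996)}
top 49.29591619357693 320.28009178386014 200.10940937548466 [[0.027, -0.995, 0.092, 0.443], [-1.0, -0.025, 0.019, 0.019], [-0.016, -0.092, -0.996, 1.23], [0.0, 0.0, 0.0, 1.0]]
scene 52.57021569526404 318.3587124159022 200.08935758849842 [[0.856, -0.263, 0.445, 0.085], [-0.517, -0.44, 0.734, -0.72], [0.003, -0.859, -0.513, 0.594], [0.0, 0.0, 0.0, 1.0]]
```

View pics/top0.png

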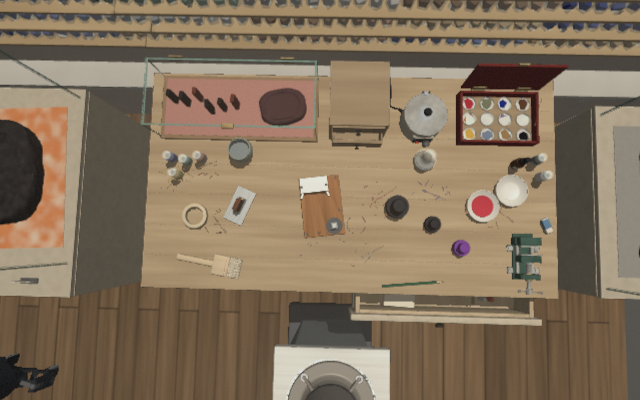

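View pics/scene0.png

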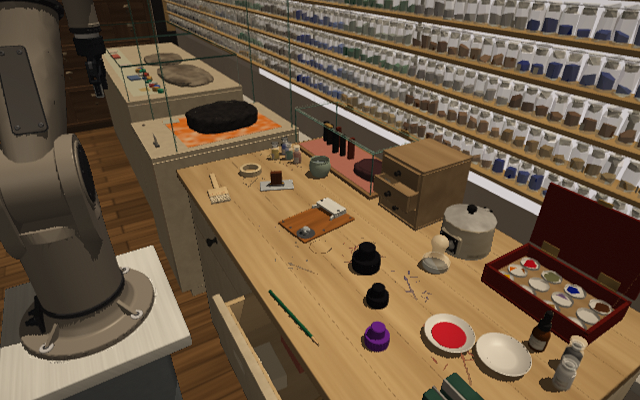

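The top view shows the scraper at (240,205), the dock at (322,207) with its bridge at (314,186) and stud at (334,226). The tape roll is at (195,216), the pot at (240,151) and the muller at (426,158). There are three cap candidates: large black (397,207), small black (432,225) and purple (461,248). Purple is excluded, and of the other two the smaller, (432,225), is the one meant. I'll confirm that in an enlarged crop.

```bash
python3 - <<'E'
from h import *
c=dict(np.load('top0.npz')); P=world(c); im=c['pixels']
save('crop1.png',cv2.resize(im[150:270,180:480],None,fx=2.6,fy=2.6,interpolation=cv2.INTER_CUBIC))
print(im[225,432],im[205,240],im[195,245],im[215,320],im[186,314],P[225,432],P[205,240],P[215,320],P[186,314],P[226,334],P[240,300])
hsv=cv2.cvtColor(im,cv2.COLOR_RGB2HSV)
for name,(u0,v0,u1,v1) in dict(small=(415,210,448,242),large=(380,190,415,222),purple=(446,234,478,262)).items():
    m=(P[v0:v1,u0:u1,2]>.012); p=P[v0:v1,u0:u1][m]; r,_=cv2.minEnclosingCircle(p[:,:2].astype(np.float32)),0
    print(name,r,p[:,2].max(), p[p[:,2]>.8*p[:,2].max()][:,:2].mean(0))
for name,(u0,v0,u1,v1),lo,hi in [('pot',(222,135,258,168),.02,.1),('tape',(178,200,212,232),.008,.05),('muller',(410,143,440,175),.02,.1),('grip',(222,184,260,226),.03,.06),('blade',(222,184,260,226),.0025,.01),('bridge',(296,172,332,200),.016,.03),('stud',(324,216,344,236),.018,.03),('base',(290,170,352,245),.004,.009)]:
    p=P[v0:v1,u0:u1].reshape(-1,3); p=p[(p[:,2]>lo)&(p[:,2]<hi)]
    if len(p)>3:
        r=cv2.minAreaRect(p[:,:2].astype(np.float32)*1000); print(name,len(p),r,p.mean(0).round(4))
E
```

```text
[63 59 56] [60 49 40] [193 191 180] [159 114  78] [227 224 213] [ 0.49236075 -0.26418887  0.04033521] [0.53411292 0.26276282 0.03111507] [0.51335155 0.04107378 0.01055318] [0.59328543 0.05979619 0.02190543] [0.48318639 0.00135129 0.02388316] [0.44215811 0.09549647 0.00156333]
small ((0.47392407059669495, -0.13596780598163605), 0.15761396288871765) 1.2295524091334824 [0.44313317 0.01850733]
large ((0.4974519908428192, -0.09125735610723495), 0.12256967276334763) 1.2295524091334824 [0.44313317 0.01850733]
purple ((0.43248850107192993, -0.17632265388965607), 0.19522055983543396) 1.2295524091334824 [0.44313317 0.01850733]
pot 505 ((693.5828857421875, 276.5264587402344), (80.26895904541016, 87.56769561767578), 1.3860533237457275) [0.6874 0.2678 0.0393]
tape 287 ((499.96917724609375, 395.73529052734375), (91.26409912109375, 71.8910140991211), 84.70087432861328) [0.5018 0.3918 0.018 ]
muller 340 ((688.4360961914062, -247.05291748046875), (76.38294982910156, 52.41720962524414), 11.307534217834473) [ 0.6783 -0.2453  0.0506]
grip 77 ((535.3405151367188, 269.172607421875), (14.334166526794434, 32.802330017089844), 66.61974334716797) [0.5347 0.268  0.0469]
blade 798 ((537.9608154296875, 267.1239318847656), (117.07089233398438, 105.90379333496094), 1.8316843509674072) [0.5353 0.2685 0.0053]
bridge 420 ((591.2802734375, 60.27128219604492), (54.58449172973633, 77.39151000976562), 7.864076614379883) [0.5966 0.0608 0.0224]
stud 44 ((484.6788635253906, 1.2952423095703125), (19.52426528930664, 16.745990753173828), 1.7850561141967773) [0.4847 0.0014 0.023 ]
base 1564 ((537.1264038085938, 40.66236114501953), (209.41949462890625, 173.30401611328125), 1.4546358585357666) [0.5278 0.0367 0.0064]
```

View pics/crop1.png

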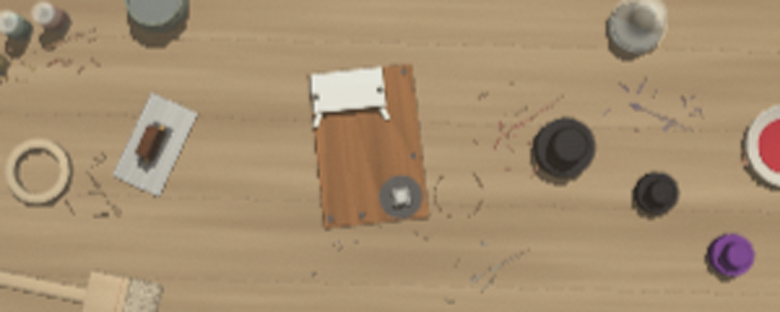

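The crop confirms it: large black cap at crop (564,149), small black at (656,194), purple at (731,256). The small black one is clearly smaller, so it is the target. Next I'll measure accurately with colour masks.

```bash
python3 - <<'E'
from h import *
c=dict(np.load('top0.npz')); im=c['pixels']; P=world(c)
def blob(m,box):
    u0,v0,u1,v1=box; k=np.zeros(m.shape,np.uint8); k[v0:v1,u0:u1]=m[v0:v1,u0:u1]
    ct=max(cv2.findContours(k,0,1)[0],key=cv2.contourArea); return ct[:,0,:]
def rect(ct,z):
    p=np.array([ray(c,u,v,z)[:2] for u,v in ct],np.float32)*1000
    return p,cv2.minAreaRect(p)
hsv=cv2.cvtColor(im,cv2.COLOR_RGB2HSV); V=hsv[...,2].astype(int); S=hsv[...,1].astype(int)
bg=(P[...,2])
p,r=rect(blob(((S<60)&(V>120)) | (V<110),(218,180,262,230)),.004); print('blade',r)
p,r=rect(blob(P[...,2]>.035,(218,180,262,230)),.048); print('grip',r)
p,r=rect(blob((S<50)&(V>170),(296,170,334,200)),.021); print('bridge',r)
print('base hsv',hsv[215,315],'bench',hsv[250,315],hsv[215,290])
base=((S>115)&(V<190))|((S<50)&(V>170)); base|=V<130
p,r=rect(blob(base,(290,165,355,245)),.006); print('base',r,cv2.boxPoints(r).tolist())
p,r=rect(blob(V<95,(412,208,452,244)),.02); print('cap',r,cv2.minEnclosingCircle(p))
m=(P[...,2]>.018)&(P[...,2]<.03)
p,r=rect(blob(m,(324,216,344,236)),.023); print('stud',r)
m=(P[...,2]>.033)&(P[...,2]<.06)
p,r=rect(blob(m,(412,208,452,244)),.04); print('capgrip',r)
E
```

```text
blade ((536.0115356445312, 270.480224609375), (57.081871032714844, 101.24121856689453), 67.09336853027344)
grip ((534.7504272460938, 268.0822448730469), (16.294151306152344, 32.840641021728516), 69.16389465332031)
bridge ((591.9993896484375, 59.796791076660156), (56.46342849731445, 78.8069839477539), 7.592915058135986)
base hsv [ 14 131 158] bench [ 17  86 164] [ 18  85 177]
base ((539.5582275390625, 39.06815719604492), (170.40292358398438, 113.72818756103516), 7.606106758117676) [[447.5797424316406, 84.15449523925781], [462.6330871582031, -28.573055267333984], [631.5367431640625, -6.018180847167969], [616.4833984375, 106.70936584472656]]
cap ((493.199951171875, -267.5927734375), (44.137420654296875, 47.11296844482422), 1.4909751415252686) ((494.5181884765625, -266.28302001953125), 25.510087966918945)
stud ((484.6021423339844, 1.3685722351074219), (19.345247268676758, 16.586334228515625), 1.4116288423538208)
capgrip ((495.27490234375, -271.021728515625), (21.70954704284668, 24.593048095703125), 1.4977744817733765)
```

```bash
cat >> h.py <<'E'
from scipy.spatial.transform import Rotation as Ro
def row(x,y,z,yaw):
    "print row (cm, rad) taking the tool to TCP xyz (m) with closing axis at world yaw (deg)"
    o=bot.get_obs(); R=Ro.from_quat(o['tool_rot'],scalar_first=True).as_matrix()
    d=R.T@(np.array([x,y,z])-o['eef_pos'])*100
    y0=np.degrees(np.arctan2(R[1,1],R[0,1])); s=(y0-yaw+90)%180-90
    print('row',d.round(2),'spin',round(np.radians(s),4),'y0',y0.round(2),'tilt',R[:,2].round(3),'tcp',o['eef_pos'].round(4),'t',o['t'],'F',o['contact_force'].round(1),'w',round(o['gripper_width'],3),'q',o['q'].round(2))
E
python3 -c "
from h import *
row(.535,.269,.15,67.1)"
```

```text
row [-45.85 -28.92   8.09] spin 0.1669 y0 76.66 tilt [-0.    -0.002 -1.   ] tcp [0.1556 0.6563 0.2304] t 0.1 F [ 0.1 -0.2 -0. ] w 0.996 q [-1.45  0.48  0.02  1.56 -0.01  1.11 -0.08]
```

```bash
python3 -m jog '[[-15,-10,0,0.08],[-25,-16,0,0.12],[-35,-22,2,0.167],[-45.8,-28.9,8,0.167],[-45.8,-28.9,8,0.167],[-45.8,-28.9,8,0.167],[-45.8,-28.9,8,0.167],[-45.8,-28.9,8,0.167],[-45.8,-28.9,8,0.167],[-45.8,-28.9,8,0.167],[-45.8,-28.9,8,0.167],[-45.8,-28.9,8,0.167],[-45.8,-28.9,8,0.167],[-45.8,-28.9,8,0.167],[-45.8,-28.9,8,0.167],[-45.8,-28.9,8,0.167],[-45.8,-28.9,8,0.167],[-45.8,-28.9,8,0.167],[-45.8,-28.9,8,0.167],[-45.8,-28.9,8,0.167]]' -1 40
python3 - <<'E'
from h import *
row(.535,.269,.025,67.1)
c=bot.read_camera('wrist'); np.savez('w1.npz',**c); save('w1.png',c['pixels']); print(c['fovy'],c['cx'],c['cy'],c['pose'].round(3).tolist())
E
```

```text
t: 1.77
eef_pos: [0.534, 0.2711, 0.1515]
tool_rot: [-0.0, 0.198, 0.98, 0.0]
contact_force: [0.9, 0.2, 0.1]
gripper_width: 0.998
grasp_force: 0.0
row [-0.17 -0.16 12.65] spin 0.0018 y0 67.21 tilt [ 0.     0.001 -1.   ] tcp [0.534  0.2711 0.1515] t 1.7667 F [0.9 0.2 0.1] w 0.998 q [-0.72  0.44  0.19  1.83 -0.11  0.88  0.7 ]
65.70646984690485 316.96401368343857 202.29854720335473 [[0.387, 0.873, 0.297, 0.458], [0.922, -0.366, -0.125, 0.303], [-0.001, 0.323, -0.947, 0.295], [0.0, 0.0, 0.0, 1.0]]
```

View pics/w1.png

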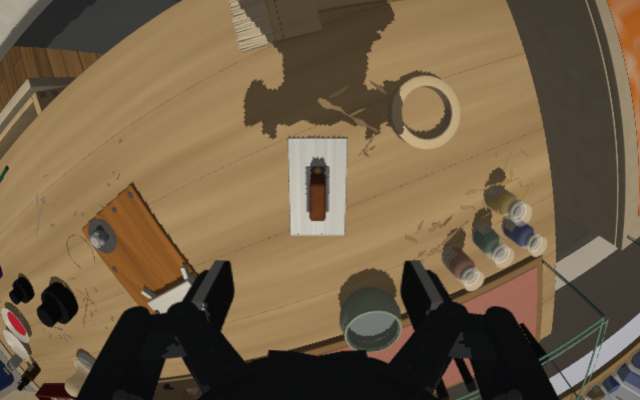

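Wrist view: the scraper blade spans (289,138) to (347,236) with its grip at (318,190), nicely centred between the fingers. The pot (370,320) is clear of them.

```bash
cat >> h.py <<'E'
def fray(c,pts,z):
    f=c['depth'].shape[0]/2/np.tan(np.radians(c['fovy'])/2)
    d=np.asarray(pts,float)-[c['cx'],c['cy']]; r=np.linalg.norm(d,axis=1,keepdims=True)+1e-9; th=r/f
    D=np.hstack([d/r*np.sin(th),np.cos(th)])@c['pose'][:3,:3].T; o=c['pose'][:3,3]
    return o+D*((z-o[2])/D[:,2:])
def cont(m,box):
    u0,v0,u1,v1=box; k=np.zeros(m.shape,np.uint8); k[v0:v1,u0:u1]=m[v0:v1,u0:u1]
    return max(cv2.findContours(k,0,1)[0],key=cv2.contourArea)[:,0,:]
def frect(c,m,box,z): 
    p=(fray(c,cont(m,box),z)[:,:2]*1000).astype(np.float32); return cv2.minAreaRect(p),cv2.minEnclosingCircle(p)
E
python3 - <<'E'
from h import *
c=dict(np.load('w1.npz')); hsv=cv2.cvtColor(c['pixels'],cv2.COLOR_RGB2HSV).astype(int); S,V=hsv[...,1],hsv[...,2]
print(frect(c,(S<50)&(V>140),(270,125,365,250),.004)[0])
m=(S>120)&(V<150); print(frect(c,m,(300,150,335,230),.048)[0])
E
```

```text
((536.2018432617188, 269.9422302246094), (56.03651809692383, 97.80701446533203), 67.222900390625)
((528.966796875, 273.2841491699219), (12.48130989074707, 44.78878402709961), 66.81392669677734)
```

```bash
python3 -c "
from h import *
row(.5361,.2702,.018,67.2)"
```

```text
row [-2.000e-01  1.000e-02  1.335e+01] spin -0.0003 y0 67.18 tilt [ 0.  0. -1.] tcp [0.5342 0.2709 0.1515] t 1.8167 F [0.8 0.  0.2] w 1.001 q [-0.72  0.44  0.19  1.83 -0.11  0.88  0.7 ]
```

```bash
python3 -m jog '[[-0.2,0,4,0],[-0.2,0,8,0],[-0.2,0,11,0],[-0.2,0,13.3,0],[-0.2,0,13.3,0],[-0.2,0,13.3,0]]' -1 50
python3 -m jog '[[0,0,0,0],[0,0,0,0],[0,0,0,0],[0,0,0,0],[0,0,0,0],[0,0,0,0],[0,0,0,0],[0,0,0,0],[0,0,0,0],[0,0,0,0]]' 1 50
```

```text
t: 2.32
eef_pos: [0.5358, 0.269, 0.0177]
tool_rot: [-0.001, 0.198, 0.98, -0.001]
contact_force: [0.1, 0.0, 0.5]
gripper_width: 0.998
grasp_force: 0.0
t: 3.15
eef_pos: [0.5369, 0.2694, 0.019]
tool_rot: [0.0, 0.199, 0.98, 0.0]
contact_force: [-0.5, 0.3, 5.8]
gripper_width: 0.157
grasp_force: 50.3
```

```bash
python3 -c "
from h import *
row(.503,.0483,.08,97.6)"
```

```text
row [ -5.49 -21.68  -6.11] spin -0.5325 y0 67.09 tilt [ 0.001  0.001 -1.   ] tcp [0.5369 0.2694 0.019 ] t 3.15 F [-0.5  0.3  5.8] w 0.157 q [-0.68  0.63  0.15  1.89 -0.15  0.63  0.74]
```

```bash
python3 -m jog '[[0,0,-1.5,0],[0,0,-3.5,0],[0,0,-6.1,0],[-0.5,-2,-6.1,-0.05],[-1,-4.5,-6.1,-0.12],[-1.7,-7,-6.1,-0.2],[-2.4,-9.5,-6.1,-0.27],[-3,-12,-6.1,-0.34],[-3.7,-14.5,-6.1,-0.41],[-4.3,-17,-6.1,-0.46],[-4.9,-19.5,-6.1,-0.5],[-5.3,-21,-6.1,-0.5325],[-5.5,-21.7,-6.1,-0.5325],[-5.5,-21.7,-6.1,-0.5325],[-5.5,-21.7,-6.1,-0.5325],[-5.5,-21.7,-6.1,-0.5325]]' 1 50
python3 - <<'E'
from h import *
row(.503,.0483,.08,97.6)
c=bot.read_camera('wrist'); np.savez('w2.npz',**c); save('w2.png',c['pixels'])
E
```

```text
t: 4.48
eef_pos: [0.503, 0.0496, 0.0793]
tool_rot: [0.0, -0.067, 0.998, 0.0]
contact_force: [-0.1, -0.4, -1.3]
gripper_width: 0.153
grasp_force: 49.1
row [ 0.02 -0.13 -0.07] spin 0.0013 y0 97.67 tilt [ 0.     0.001 -1.   ] tcp [0.503  0.0496 0.0793] t 4.4833 F [-0.1 -0.4 -1.3] w 0.153 q [-0.27  0.41  0.05  2.09 -0.04  0.64  1.52]
```

View pics/w2.png

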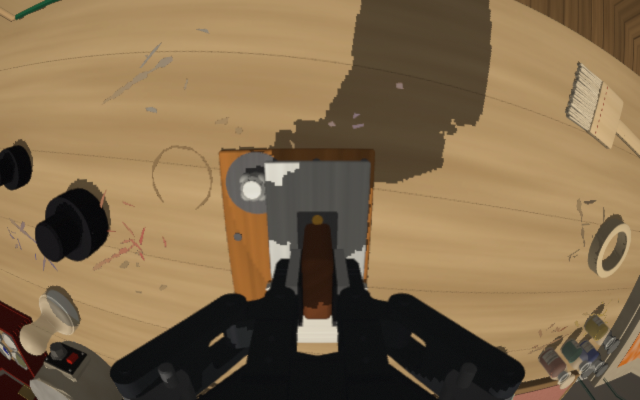

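Wrist view: the scraper hangs level in the fingers, with the blade's rear edge at row 162 from column 265 to 370. Below it are the base's rear edge at row 150 (columns 220 to 375) and the stud top at (252,190).

```bash
python3 - <<'E'
from h import *
c=dict(np.load('w2.npz'))
p=fray(c,[[265,162],[370,162],[269,240]],.065)*1000; print('blade',p.round(1)[:,:2],'mid',p[:2].mean(0).round(1)); d=p[1]-p[0]; print(np.degrees(np.arctan2(d[1],d[0])))
p=fray(c,[[220,150],[375,150]],.006)*1000; print('base',p.round(1)[:,:2]);d=p[1]-p[0]; print(np.degrees(np.arctan2(d[1],d[0])))
print('stud',fray(c,[[252,190]],.023)*1000)
E
```

```text
blade [[455.9  15.3]
 [448.6  69.7]
 [500.6  21.1]] mid [452.3  42.5  65. ]
97.70134901748786
base [[463.9 -27.6]
 [449.7  83.7]]
97.26926151342008
stud [[485.72102036   1.90457391  23.        ]]
```

```bash
python3 -m jog '[[0,-0.05,1.5,0],[0,-0.05,3,0],[0,-0.05,4.4,0],[0,-0.05,5.3,0],[0,-0.05,5.3,0],[0,-0.05,5.3,0]]'
python3 -m jog '[[-0.7,0,0,0],[-1.4,0,0,0],[-2.1,0,0,0],[-2.8,0,0,0],[-2.8,0,0,0]]'
```

```text
t: 5.03
eef_pos: [0.5028, 0.0483, 0.026]
tool_rot: [-0.0, -0.067, 0.998, 0.0]
contact_force: [-0.4, 0.8, -2.7]
gripper_width: 0.154
grasp_force: 50.0
t: 5.45
eef_pos: [0.5331, 0.0516, 0.0267]
tool_rot: [0.001, -0.066, 0.998, 0.0]
contact_force: [1.6, 0.1, -2.1]
gripper_width: 0.152
grasp_force: 50.0
```

```bash
python3 -m jog '[[-0.6,0.07,0,0],[-1.2,0.07,0,0],[-1.8,0.07,0,0],[-2.3,0.07,0,0],[-2.3,0.07,0,0]]'
python3 -m jog '[[-0.2,0,0,0],[-0.4,0,0,0],[-0.6,0,0,0],[-0.6,0,0,0]]'
```

```text
t: 5.87
eef_pos: [0.5548, 0.0551, 0.0264]
tool_rot: [0.001, -0.066, 0.998, 0.0]
contact_force: [-0.2, 0.2, -1.6]
gripper_width: 0.155
grasp_force: 50.0
t: 6.2
eef_pos: [0.559, 0.0556, 0.0262]
tool_rot: [-0.0, -0.066, 0.998, -0.0]
contact_force: [-0.4, -0.1, -2.3]
gripper_width: 0.154
grasp_force: 50.1
```

```bash
python3 -m jog '[[-0.15,0,0,0],[-0.3,0,0,0],[-0.4,0,0,0],[-0.4,0,0,0],[-0.4,0,0,0]]'
```

```text
t: 6.62
eef_pos: [0.5593, 0.0555, 0.0253]
tool_rot: [-0.004, -0.066, 0.998, -0.0]
contact_force: [-8.2, -1.5, 1.1]
gripper_width: 0.155
grasp_force: 50.6
```

```bash
python3 -m jog '[[0.2,0,0.1,0],[0.2,0,0.2,0],[0.2,0,0.25,0],[0.2,0,0.25,0]]'
python3 -m jog '[[0,0,0,0],[0,0,0,0],[0,0,0,0],[0,0,0,0],[0,0,0,0],[0,0,0,0]]' -1 50
```

```text
t: 6.95
eef_pos: [0.5591, 0.0554, 0.0245]
tool_rot: [-0.002, -0.066, 0.998, -0.0]
contact_force: [-10.3, -1.0, 14.2]
gripper_width: 0.158
grasp_force: 52.3
t: 7.45
eef_pos: [0.5614, 0.056, 0.0238]
tool_rot: [0.0, -0.066, 0.998, 0.0]
contact_force: [0.3, 0.6, -0.5]
gripper_width: 0.982
grasp_force: 0.0
```

```bash
python3 -m jog '[[0,0,-2,0],[0,0,-5,0],[0,0,-9,0],[0,0,-13,0],[0,0,-13,0],[0,0,-13,0]]' 
python3 - <<'E'
from h import *
row(.495,-.25,.15,97.6)
c=bot.read_camera('wrist'); np.savez('w3.npz',**c); save('w3.png',c['pixels'])
E
```

```text
t: 7.95
eef_pos: [0.5631, 0.0562, 0.1565]
tool_rot: [0.003, -0.066, 0.998, 0.0]
contact_force: [0.2, 0.4, -0.8]
gripper_width: 1.0
grasp_force: 0.0
row [ 10.8  -29.45   0.57] spin -0.0001 y0 97.59 tilt [ 0.006  0.001 -1.   ] tcp [0.5631 0.0562 0.1565] t 7.95 F [ 0.2  0.4 -0.8] w 1.0 q [-0.27  0.38  0.07  1.9  -0.03  0.86  1.53]
```

View pics/w3.png

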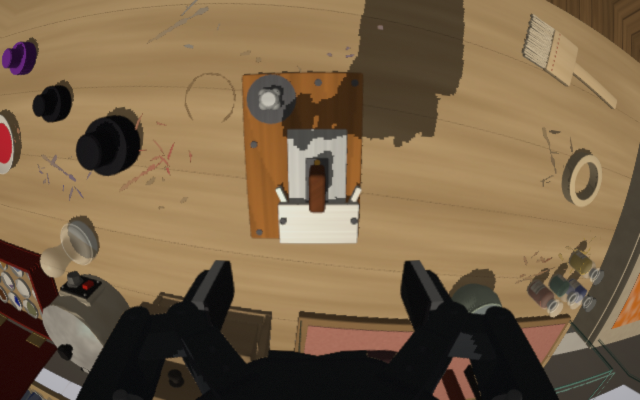

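The scraper sits under the bridge: blade rear edge at row 129 (columns 288 to 347), front edge hidden under the bridge, stud at (268,99). I'll check the rear edge against the stud numerically.

```bash
python3 - <<'E'
from h import *
c=dict(np.load('w3.npz'))
b=fray(c,[[288,129],[347,129]],.010)[:,:2]*1000
s=fray(c,[[268,99]],.023)[0,:2]*1000
k=fray(c,[[244,74],[363,73]],.006)[:,:2]*1000
a=np.radians(7.6);R=np.array([[np.cos(a),-np.sin(a)],[np.sin(a),np.cos(a)]])
o1=k.mean(0)-R@[-88,-15]; o2=s-R@[-63,-44]; print(b,s,k,o1,o2)
for o in(o1,o2): print(((b-o)@R).round(1), 'rear edge should be x=-34,y=-28/+28')
hsv=cv2.cvtColor(c['pixels'],cv2.COLOR_RGB2HSV); print(frect(c,(hsv[...,2]<75),(25,75,80,130),.02))
E
```

```text
[[511.76649354  21.42470747]
 [504.45471582  76.03585733]] [485.44767407   1.5351449 ] [[463.79210718 -26.97765062]
 [449.43332855  83.61243343]] [541.85583955  54.82418685] [542.07497194  53.48078125]
[[-34.2 -29.1]
 [-34.3  26. ]] rear edge should be x=-34,y=-28/+28
[[-34.3 -27.8]
 [-34.3  27.3]] rear edge should be x=-34,y=-28/+28
(((496.40679931640625, -268.5557556152344), (44.08340835571289, 78.76631164550781), 10.482586860656738), ((494.745361328125, -268.87030029296875), 39.39971160888672))
```

```bash
python3 -m jog '[[1.3,-3.6,0,0],[2.6,-7.2,0,0],[3.9,-10.8,0,0],[5.2,-14.4,0,0],[6.5,-18,0,0],[7.8,-21.6,0,0],[9,-25,0,0],[10,-28,0,0],[11.1,-31.2,0.6,0],[11.1,-31.2,0.6,0],[11.1,-31.2,0.6,0],[11.1,-31.2,0.6,0],[11.1,-31.2,0.6,0]]' -1
python3 - <<'E'
from h import *
row(.495,-.268,.021,97.6)
c=bot.read_camera('wrist'); np.savez('w4.npz',**c); save('w4.png',c['pixels'])
E
```

```text
t: 9.08
eef_pos: [0.4925, -0.2663, 0.1469]
tool_rot: [-0.001, -0.067, 0.998, 0.001]
contact_force: [0.5, -0.2, 0.6]
gripper_width: 0.997
grasp_force: 0.0
row [-0.24 -0.23 12.59] spin 0.0022 y0 97.73 tilt [-0.001  0.001 -1.   ] tcp [ 0.4925 -0.2663  0.1469] t 9.0833 F [ 0.5 -0.2  0.6] w 0.997 q [ 0.25  0.39  0.17  1.92 -0.09  0.84  2.17]
```

View pics/w4.png

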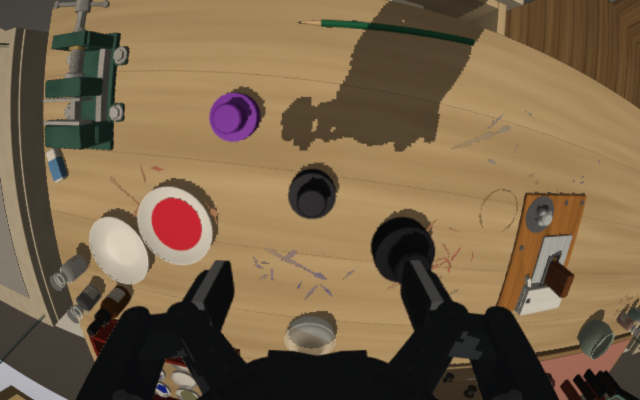

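The target small black cap shows its skirt centred near (312,193) and its grip top near (312,203). The large black cap is at (403,248), on the right finger's side, so I'll check clearance.

```bash
python3 - <<'E'
from h import *
c=dict(np.load('w4.npz')); V=c['pixels'].max(2).astype(int)
print(V[185:212:3,285:342:4])
for th in(40,55,70): 
    ct=cont(V<th,(280,160,345,225)); print(th,cv2.boundingRect(ct))
    p=(fray(c,ct,.02)[:,:2]*1000).astype(np.float32); print(cv2.minAreaRect(p),cv2.minEnclosingCircle(p))
print('large',fray(c,[[403,245]],.03))
# grip top: rows below; skirt left/right extreme columns give lateral centre
print('griptop',fray(c,[[312,203]],.04))
E
python3 - <<'E'
from h import *
c=dict(np.load('w4.npz')); save('crop4.png',np.clip(cv2.resize(c['pixels'][155:235,270:355],None,fx=7,fy=7,interpolation=cv2.INTER_CUBIC).astype(int)*2,0,255).astype(np.uint8))
E
```

```text
[[183 138  53  51  44  10  11   9   9  13  11  39  38  81 172]
 [184  99  53  51  15  11  13  11  11   9  10  29  42  85 178]
 [183  97  52  44  10  23  38  37  22   9   9  15  43  98 181]
 [180  56  51  27  26  49  49  47  46  25   9  13  44 177 183]
 [179  58  51  27  49  49  48  48  47  45  12  42  43 174 181]
 [178  82  51  29  50  49  49  47  47  46  20  43  44 178 177]
 [176 124  50  30  50  48  47  47  46  46  27  44  56 176 177]
 [177 173  51  34  49  49  48  47  46  46  27  44 131 176 176]
 [176 176  73  46  47  49  48  47  46  44  36  47 175 178 178]]
40 (293, 169, 42, 48)
((492.8715515136719, -268.66668701171875), (45.65156173706055, 36.28657531738281), 14.914347648620605) ((493.5885314941406, -271.45794677734375), 22.943910598754883)
55 (290, 169, 46, 49)
((493.9326477050781, -270.7259521484375), (46.2342643737793, 41.070838928222656), 6.228210926055908) ((493.9300537109375, -271.20526123046875), 23.530025482177734)
70 (289, 168, 47, 50)
((493.52801513671875, -271.2388000488281), (46.932884216308594, 42.237667083740234), 7.671262264251709) ((493.59442138671875, -271.73193359375), 24.021831512451172)
large [[ 0.53028273 -0.17776452  0.03      ]]
griptop [[ 0.49618904 -0.27048889  0.04      ]]
```

View pics/crop4.png

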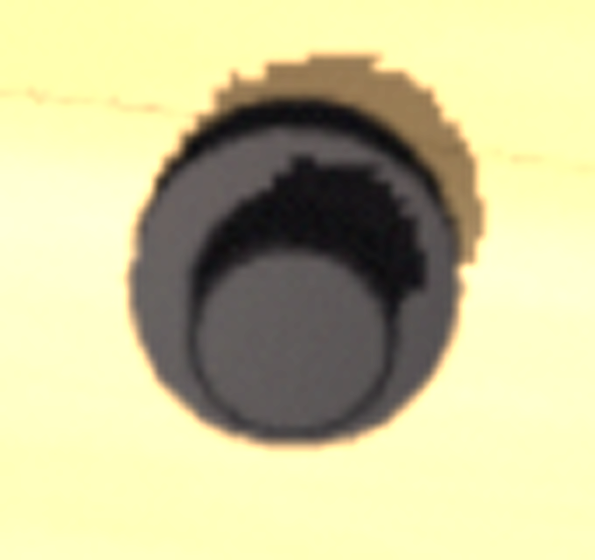

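```bash
python3 -m jog '[[-0.25,-0.5,3,0],[-0.25,-0.5,6,0],[-0.25,-0.5,9,0],[-0.25,-0.5,11.5,0],[-0.25,-0.5,12.5,0],[-0.25,-0.5,12.5,0],[-0.25,-0.5,12.5,0]]' -1
python3 -m jog '[[0,0,0,0],[0,0,0,0],[0,0,0,0],[0,0,0,0],[0,0,0,0],[0,0,0,0],[0,0,0,0],[0,0,0,0],[0,0,0,0]]' 1 80
```

```text
t: 9.72
eef_pos: [0.4961, -0.2721, 0.0231]
tool_rot: [-0.0, -0.067, 0.998, 0.0]
contact_force: [0.0, 0.6, 0.5]
gripper_width: 0.997
grasp_force: 0.0
t: 10.47
eef_pos: [0.496, -0.2729, 0.0239]
tool_rot: [0.001, -0.066, 0.998, -0.0]
contact_force: [-0.9, 1.5, 7.7]
gripper_width: 0.266
grasp_force: 78.1
```

```bash
python3 -c "
from h import *
row(.4858,.0017,.12,97.6)"
python3 -m jog '[[0,0,-1,0],[0,0,-3,0],[0,0,-6,0],[0,0,-9.6,0],[0,0,-9.6,0],[0,0,-9.6,0]]' 1 80
```

```text
row [-2.63 27.35 -9.62] spin -0.0001 y0 97.59 tilt [ 0.001 -0.    -1.   ] tcp [ 0.496  -0.2729  0.0239] t 10.4667 F [-0.9  1.5  7.7] w 0.266 q [ 0.29  0.58  0.13  1.97 -0.13  0.59  2.21]
t: 10.97
eef_pos: [0.4971, -0.2735, 0.1215]
tool_rot: [0.002, -0.066, 0.998, -0.001]
contact_force: [-0.2, -0.1, -1.6]
gripper_width: 0.27
grasp_force: 78.5
```

```bash
python3 -m jog '[[-0.3,3,0,0],[-0.6,6,0,0],[-0.9,9,0,0],[-1.2,12,0,0],[-1.5,15,0,0],[-1.8,18,0,0],[-2,21,0,0],[-2.3,24,0,0],[-2.5,26,0,0],[-2.6,27.4,0,0],[-2.6,27.4,2,0],[-2.6,27.4,4,0],[-2.6,27.4,4,0],[-2.6,27.4,4,0],[-2.6,27.4,4,0]]' 1 80
python3 - <<'E'
from h import *
row(.4858,.0017,.06,97.6)
c=bot.read_camera('wrist'); np.savez('w5.npz',**c)
s=bot.read_camera('scene'); np.savez('s5.npz',**s)
a=cv2.resize(c['pixels'][130:330,220:420],(400,400),interpolation=cv2.INTER_CUBIC)
b=cv2.resize(s['pixels'][180:260,270:350],(400,400),interpolation=cv2.INTER_CUBIC)
save('p5.png',np.hstack([a,b]))
E
```

```text
t: 12.22
eef_pos: [0.485, 0.002, 0.079]
tool_rot: [-0.0, -0.066, 0.998, -0.0]
contact_force: [0.3, -0.5, -1.2]
gripper_width: 0.27
grasp_force: 78.6
row [-0.08 -0.04  1.9 ] spin -0.0005 y0 97.57 tilt [-0.001 -0.    -1.   ] tcp [0.485 0.002 0.079] t 12.2167 F [ 0.3 -0.5 -1.2] w 0.27 q [-0.21  0.39  0.09  2.13 -0.06  0.62  1.62]
```

View pics/p5.png

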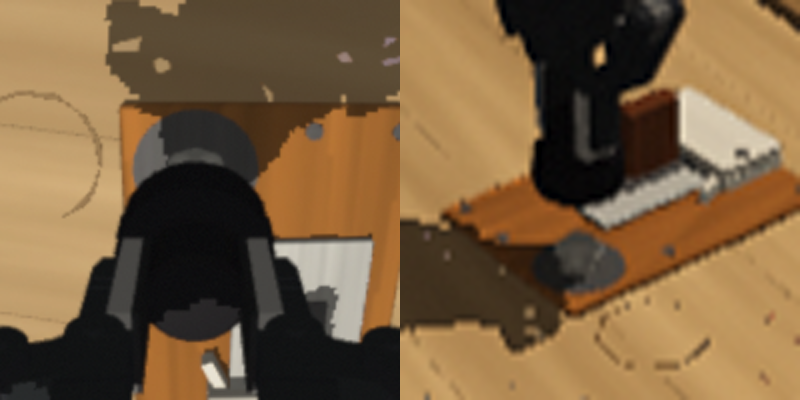

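```bash
python3 - <<'E'
from h import *
c=dict(np.load('w5.npz')); T=np.array([485,2.0])
a=np.radians(7.57);X=np.array([np.cos(a),np.sin(a)]);Y=np.array([-X[1],X[0]])
f=lambda u,v,z:(lambda p:(round(p@X,1),round(p@Y,1)))(fray(c,[[u,v]],z)[0,:2]*1000-T)
for z in(.054,.056,.058): print('cap rear',z,f(317.5,211.2,z),'sides',f(279,250,z+.01),f(356,250,z+.01))
print('ring rear',f(317.5,185,.0065),'sides',f(286.5,213,.0065),f(349,213,.0065))
w3=dict(np.load('w3.npz'))
print('stud w3',[(p@X,p@Y) for p in [fray(w3,[[268,99]],.023)[0,:2]*1000-T]])
E
```

```text
cap rear 0.054 (np.float64(-19.9), np.float64(-0.2)) sides (np.float64(0.4), np.float64(-22.5)) (np.float64(0.4), np.float64(22.1))
cap rear 0.056 (np.float64(-20.6), np.float64(-0.2)) sides (np.float64(-0.6), np.float64(-22.2)) (np.float64(-0.6), np.float64(21.8))
cap rear 0.058 (np.float64(-21.4), np.float64(-0.2)) sides (np.float64(-1.6), np.float64(-21.9)) (np.float64(-1.7), np.float64(21.6))
ring rear (np.float64(-22.5), np.float64(-0.2)) sides (np.float64(-0.8), np.float64(-23.4)) (np.float64(-0.8), np.float64(23.4))
stud w3 [(np.float64(0.38253364597376294), np.float64(-0.519779136552701))]
```

```bash
python3 -m jog '[[0.05,0,1,0],[0.05,0,2,0],[0.05,0,2.6,0],[0.05,0,3,0],[0.05,0,3.3,0],[0.05,0,3.3,0]]' 1 100
python3 -m jog '[[0,0,0.1,0],[0,0,0.2,0],[0,0,0.3,0],[0,0,0.3,0]]'
```

```text
t: 12.82
eef_pos: [0.4841, 0.0022, 0.045]
tool_rot: [-0.001, -0.066, 0.998, -0.0]
contact_force: [-0.7, 0.3, -0.8]
gripper_width: 0.26
grasp_force: 98.2
t: 13.15
eef_pos: [0.4847, 0.0023, 0.0428]
tool_rot: [0.0, -0.066, 0.998, 0.0]
contact_force: [0.2, -0.4, 0.1]
gripper_width: 0.258
grasp_force: 98.2
```

```bash
python3 -m jog '[[0,0,0.1,0],[0,0,0.2,0],[0,0,0.3,0],[0,0,0.4,0],[0,0,0.4,0]]'
python3 -m jog '[[0,0,0.15,0],[0,0,0.3,0],[0,0,0.45,0],[0,0,0.6,0],[0,0,0.6,0]]'
```

```text
t: 13.57
eef_pos: [0.485, 0.0022, 0.0394]
tool_rot: [0.0, -0.066, 0.998, 0.0]
contact_force: [-1.0, -0.0, 3.5]
gripper_width: 0.261
grasp_force: 99.4
t: 13.98
eef_pos: [0.4844, 0.0022, 0.0323]
tool_rot: [-0.0, -0.066, 0.998, -0.0]
contact_force: [1.0, -0.2, -2.5]
gripper_width: 0.26
grasp_force: 98.6
```

```bash
python3 -m jog '[[0,0,0.1,0],[0,0,0.2,0],[0,0,0.3,0],[0,0,0.4,0],[0,0,0.4,0]]'
```

```text
t: 14.4
eef_pos: [0.4849, 0.0023, 0.0307]
tool_rot: [0.0, -0.066, 0.998, 0.0]
contact_force: [-7.1, 0.7, 27.0]
gripper_width: 0.263
grasp_force: 102.3
```

```bash
python3 -m jog '[[0,0,0,0],[0,0,0,0],[0,0,0,0],[0,0,0,0],[0,0,0,0],[0,0,0,0],[0,0,0,0],[0,0,0,0],[0,0,0,0],[0,0,0,0],[0,0,0,0],[0,0,0,0]]'
python3 - <<'E'
from h import *
c=bot.read_camera('wrist'); s=bot.read_camera('scene'); print(bot.get_obs()['contact_force'])
a=cv2.resize(c['pixels'][80:330,170:420],(400,400),interpolation=cv2.INTER_CUBIC)
b=cv2.resize(s['pixels'][180:260,270:350],(400,400),interpolation=cv2.INTER_CUBIC)
save('p6.png',np.hstack([a,b]))
E
```

```text
t: 15.4
eef_pos: [0.4848, 0.0023, 0.0307]
tool_rot: [0.0, -0.066, 0.998, 0.0]
contact_force: [-7.3, -1.1, 26.5]
gripper_width: 0.263
grasp_force: 102.3
[-7.04879312  0.09502112 26.87835194]
```

View pics/p6.png

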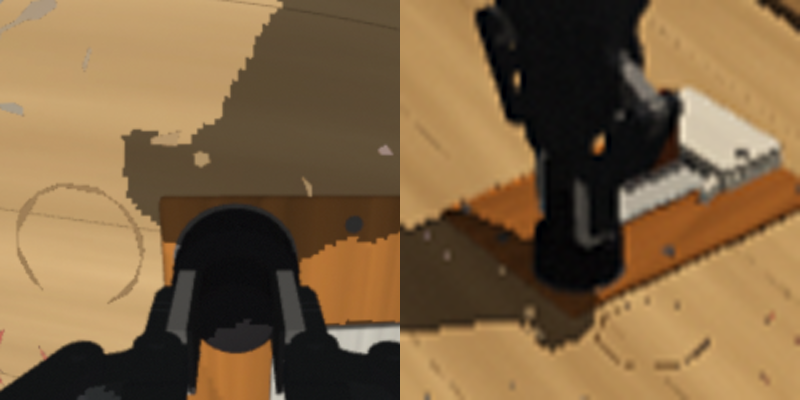

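The cap is down over the stud (skirt hides the ring, crop (236,270)), the blade is still under the bridge, and the push holds steady at about 27 N. Handing in.

```bash
python3 -c "
from station import bot
print(bot.hand_in())"
```

```text
the job is handed in; nothing more can be done
None
```

I handed the job in at about 15.5 s; no verdict came back. The scraper is home under the bridge and let go, and the small black cap is seated on the stud with the fingers still pressing it at about 27 N. I kept clear of the water pot, glass muller and tape roll.

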